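Set a shaft flat-up in V-blocks for measuring

ROBOT

A 7-joint arm with a two-finger parallel gripper is mounted at the origin on the work surface. World frame = base frame: x ahead of the robot, y to its left, z up, the work surface at z = 0. Lengths are in m, angles in rad, forces in N, time in s.
With the tool pointing down it reaches from about 0.4 to 0.85 m from the base axis. Payload 10.4 kg.
Tool frame: the origin (TCP) lies midway between the tips of the shut fingers; the grasp point (between the pads) lies manip.grip_depth behind it (manip.grip_depth is the distance from the TCP to the grasp point, in m); z points along the fingers, x is the direction in which the jaws open and shut, and the axes are right-handed (so a half turn about z gives the same grasp; the last joint's range is limited). The gripper opens to 85 mm and grips with 20 to 120 N. Pads are 22 mm wide; open, the fingers measure 114 mm over their backs; the gripper's body (76 mm by 85 mm) begins 54 mm behind the grasp point. The pads swing forward as they close: fully open they stand 13 mm farther back than shut.
Start: joints at [-1.342, 0.332, -0.065, 1.46, 0.022, 1.35, -0.088], TCP at [0.156, 0.605, 0.231] pointing down, gripper open.
Joint ranges: [-2.6, 2.6], [-0.5, 2.12], [-1.47, 1.34], [0.16, 2.42], [-1.27, 4.41], [0.06, 2.06], [-2.6, 2.6]. Speed limits (rad/s): [2.22, 2.22, 2.79, 2.79, 3.14, 3.14, 3.14].

INTERFACE

Orientations are given as a unit quaternion [x, y, z, w].
In Python, from workcell import manip gives the robot as it stands. The module is installed in compiled form; this text tells all that it offers.
- The arm moves only by the tool send_rows, never from a script. Its argument "steps" is a list of rows, each a list of 2 entries, a list of its own where there are three numbers: the shift along the tool's x, y, z in m, then the turn about the tool's z in rad. In form: [[[x, y, z], spin], ...]. A call has exactly 8 rows; each row is the pose to reach, as a shift and turn from the pose commanded when the call began, along the tool's axes at that moment; what a row does not reach only later rows make up. A row lasts 1/8 s, in which the tool goes at most 62.5 mm and 10.7 degrees, less where a joint would pass 70% of its speed; a pose out of reach is approached as far as the arm can. A call with a gripper value outside its range is refused whole. "hand" is the opening, from 0 (shut) to 1 (fully open), set as the call begins (left out, the last holds). The fingers move at their own pace and stop on an object; "force" is the grip in N (left out, the last holds). Time passes only in rows, so rows that repeat a pose let the fingers close, or fill a call up. It gives the time, the measured TCP pose, the force and the opening at its end, in the units of the state.
- manip.get_obs(): the state, without advancing time (a new reading comes with each control period).
- manip.camera(name): name is "scene" or "side" or "wrist"; returns (picture, depth): 480x640x3 uint8, red, green, blue; 480x640 float32, m along the optical axis (not along the pixel's ray), 0 where there is no reading.
- manip.camera_info(name): a dict with "intrinsics" (3x3 intrinsics, pixels), "pose" (4x4, takes a point from camera to world coordinates); the wrist camera has in their place "T_tool_cam" (4x4, takes a point from camera to tool coordinates, whose origin is the TCP and whose axes are the tool frame's). Camera axes: x right, y up, looking along -z (the intrinsics and any distortion apply to the point x, -y, -z); pixel columns grow to the right and rows downward; lengths in m; the calibration is good to about 2 mm. A picture is of the moment at which its call begins: read the wrist's pose just before it. camera_info takes no time and is no camera call.
- manip.hand_in(): hands the job in, once; it reports no verdict.
The state is a dict: "clock": time; "joint_pos": joint angles; "joint_velocities": joint speeds; "tau": joint torques, N m; "position": TCP position; "ee_rot": TCP orientation; "ft_force": force on the tool from outside, world axes, zero at the start; "torque": the same for the moment, N m; "grip_width": opening from 0.0 (shut) to 1.0 (fully open).
Only numpy, scipy, OpenCV 4.12 (cv2) and the standard library are available. Lean on these libraries where they do the work, as an engineer would, in place of code of your own. Each camera call takes 0.05 s, during which the arm holds its last target.

TASK

Set this shaft up for measuring: roll it where it lies in the two V-blocks until the milled flat on its overhanging end faces straight up. Then fold the hold-down arm over so that its roller rests on the shaft. Leave the shaft fully seated in both V-blocks, not shifted endways, and leave the other instruments where they are.

Things in the scene. Friction and masses are not known exactly. Their poses are not given: they have to be found in the camera images.
- fixture: V-block fixture, bolted down on a black granite plate (440 x 630 mm, top 70 mm above the table): dark anodised base plate 110 x 230 x 12 mm carrying two V-blocks and the hold-down arm's post. Origin: centre of the base plate's underside; x points across the shaft, away from the robot, y along the V grooves, z up.
- v_axis (a point): Where the axis of a seated shaft runs (along the fixture's y): fixture x = 0, y = 0, z = 74 mm. The two steel 90-degree V-blocks are 60 mm wide (x), 30 mm thick (y), 58 mm high on the 12 mm plate, centred at fixture y = -80 and +25 mm: 75 mm of shaft (y -65 to +10) is free between them. Axes as the fixture's.
- shaft: Aluminium round shaft, 36 mm diameter, 200 mm long, about 0.5 kg, loose in the V-blocks. Origin on its axis at mid-length; y along the shaft to the end with the flat (as the fixture's y), z = normal of the flat. It turns when gripped across its diameter between the blocks and swung about its axis (y), and stays as left.
- flat_mid (a point): Middle of the milled flat: shaft y = +74, z = +12 mm. The flat is one face 27 mm wide on the shaft's last 52 mm (y +48 to +100); all the rest is round. At the start it is turned 35 to 105 degrees from up, about the shaft's axis, towards the fixture's +x. Axes as the shaft's.
- holddown (a joint): Hinge angle of the hold-down arm (rad). 0: arm level towards the fixture's -x, its 16 mm roller resting on top of the shaft. 1.57: upright; 2.05: leaning back on its stop towards +x; it starts at 1.7 to 2.05. The hinge is a little stiff: near upright it stays as left; swung below about 1.2 it sinks slowly (1 to 3 s) onto the shaft by its own weight (0.2 kg).
- holddown_knob (a point): Centre of the black ball knob (20 mm diameter) at the free end of the hold-down arm, 78 mm from its hinge. The arm is 19 mm wide and 11 mm thick.
- holddown_hinge (a point): Middle of the arm's hinge, at fixture x = 46, y = -86, z = 100 mm, on a steel post 12 x 8 mm; the hinge axis is along the fixture's y.
- hex_key: Bystander: L-shaped hex key 80 x 26 mm lying on the base plate beside the +y V-block. Origin: middle of its long leg, underside.
- ring_gauge: Bystander: steel ring gauge 60 mm diameter, 18 mm high, on the granite, robot side of the fixture. Origin: centre of its underside.
- setting_block: Bystander: steel setting block 35 x 60 x 12 mm on the granite, far side of the fixture. Origin: centre of its underside.
- caliper: Bystander: digital caliper 235 mm long lying on the left of the granite plate. Origin: underside, middle of its length.
- micrometer: Bystander: outside micrometer 160 mm long lying on the right of the granite plate, near the robot. Origin: underside, middle of its frame.
- plug_gauge: Bystander: double-ended plug gauge 120 mm long lying on the right of the granite plate. Origin: underside, mid-length.
- indicator_stand: Bystander: dial indicator on a magnetic stand 225 mm high, far left corner of the granite plate. Origin: centre of its underside.
There are look-alikes about, which are no part of the job. What is shaped like the part that bears shaft but yellow is not meant.

How it is judged:
On the way, in this order (a step that is already met when the one before it is completed fails the run):
1. the shaft lies released in both V-blocks with its flat facing up, the hold-down arm still open (angle between shaft's own z axis and vertical below 0.12 rad and x of shaft in the frame of fixture between -0.004 and 0.004 m and z of shaft in the frame of fixture below 0.078 m and contact force between the fingers and shaft below 0.1 N and value of joint holddown above 1.2 rad), for 0.2 s.
2. the hold-down arm is folded over, its roller on the shaft (value of joint holddown between -0.06 and 0.06 rad), for 0.2 s.
At the end, for the whole second after the job is handed in: The shaft is at rest, fully seated in both V-blocks (axis within 4 mm of its seated place, within 12 mm of the middle endways), its flat within 0.12 rad (7 degrees) of straight up, and the hold-down arm is folded over with its roller resting on the shaft (joint within 0.06 rad of 0) (all of step 2 and angle between shaft's own z axis and vertical below 0.12 rad and x of shaft in the frame of fixture between -0.004 and 0.004 m and z of shaft in the frame of fixture between 0.07 and 0.078 m and y of shaft in the frame of fixture between -0.012 and 0.012 m and angle between the y axis of shaft and the y axis of fixture, either way round below 0.04 rad and angular speed of shaft below 0.1 rad/s); the robot touches nothing.
It fails at once if a bystander on the fixture or the granite plate is pushed more than 30 mm (distance of any of hex_key, ring_gauge, setting_block, caliper, micrometer, plug_gauge, indicator_stand from where it was at the start of the episode above 0.03 m).
It also fails if it takes over 72 s, if anything falls off the work surface, if the arm or the gripper's body presses on something with over 40 N, if the wrist force passes 120 N, or if a joint passes its speed limit or range.

## Working session

There is one attempt and no reset: what is moved stays moved. The work goes in short steps, Python scripts to look and compute and a tool call to move; the robot and the scene stay as the last step left them, time stands still between calls to the robot, and variables do not carry over. Pictures are saved under pics/ and viewed, and the job is handed in when it is done.

Besides the shell and the picture viewer there is one more tool, called after "Request:" as name([rows], argument=value, ...), one row to a line, values as JSON. send_rows: Moves the arm, as the interface text tells. Its arguments: {"type":"object","properties":{"steps":{"type":"array"},"hand":{"type":"number"},"force":{"type":"number"}},"required":["steps"]}

```bash
mkdir -p pics; ls; cat > h.py <<'E'
import numpy as np, cv2
from workcell import manip
from scipy.spatial.transform import Rotation as R
def campose(n):
    ci=manip.camera_info(n)
    if 'pose' in ci: return np.array(ci['intrinsics']),np.array(ci['pose'])
    o=manip.get_obs();T=np.eye(4);T[:3,:3]=R.from_quat(o['ee_rot']).as_matrix();T[:3,3]=o['position']
    return np.array(ci['intrinsics']),T@np.array(ci['T_tool_cam'])
def grab(n,fn):
    K,P=campose(n)
    im,d=manip.camera(n)
    cv2.imwrite(f'pics/{fn}.png',im[:,:,::-1]); np.savez(f'pics/{fn}.npz',im=im,d=d,K=K,P=P)
    return im,d,K,P
def load(fn):
    z=np.load(f'pics/{fn}.npz');return z['im'],z['d'],z['K'],z['P']
def cloud(d,K,P):
    v,u=np.mgrid[0:d.shape[0],0:d.shape[1]]
    x=(u-K[0,2])/K[0,0]*d;y=(v-K[1,2])/K[1,1]*d
    p=np.stack([x,-y,-d],-1)
    return p@P[:3,:3].T+P[:3,3]
E
python3 - <<'E'
from h import *
np.set_printoptions(precision=4,suppress=True)
print(manip.get_obs(), manip.grip_depth)
for n in ['scene','side','wrist']:
    im,d,K,P=grab(n,n+'0'); print(n,K,P,manip.camera_info(n).keys(),(d==0).mean())
E
```

```text
pics
{'clock': 0.0, 'joint_pos': array([-1.3416,  0.3328, -0.0647,  1.461 ,  0.0216,  1.3499, -0.0885]), 'joint_velocities': array([ 0.0008, -0.0007, -0.0014,  0.0011,  0.0013,  0.0001, -0.0008]), 'tau': array([ -0.0009, -62.5444,   0.0486, -39.1598,   0.0162,   0.0098,
        -0.    ]), 'position': array([0.1556, 0.6049, 0.2305]), 'ee_rot': array([ 0.7903,  0.6127, -0.0005,  0.0005]), 'ft_force': array([-0.4951, -0.1365, -0.1453]), 'torque': array([-0.02  ,  0.0689,  0.017 ]), 'grip_width': 1.0017836364569448} 0.0187
scene [[504.2813   0.     320.3337]
 [  0.     504.2813 231.0416]
 [  0.       0.       1.    ]] [[-0.7615 -0.374   0.5294  1.0419]
 [ 0.6477 -0.408   0.6434  0.5883]
 [-0.0246  0.8329  0.5529  0.6891]
 [ 0.      0.      0.      1.    ]] dict_keys(['intrinsics', 'pose']) 0.004127604166666667
side [[519.3697   0.     318.7652]
 [  0.     519.3697 237.43  ]
 [  0.       0.       1.    ]] [[-0.9964  0.0661 -0.0523  0.4364]
 [-0.0826 -0.6431  0.7613  0.925 ]
 [ 0.0167  0.763   0.6462  1.0242]
 [ 0.      0.      0.      1.    ]] dict_keys(['intrinsics', 'pose']) 0.0040885416666666665
wrist [[409.7457   0.     320.7692]
 [  0.     409.7457 228.4535]
 [  0.       0.       1.    ]] [[ 0.2489 -0.9278 -0.2779  0.0851]
 [ 0.9685  0.2382  0.0724  0.6239]
 [-0.001  -0.2872  0.9579  0.374 ]
 [ 0.      0.      0.      1.    ]] dict_keys(['intrinsics', 'T_tool_cam']) 0.003942057291666667
```

View pics/scene0.png

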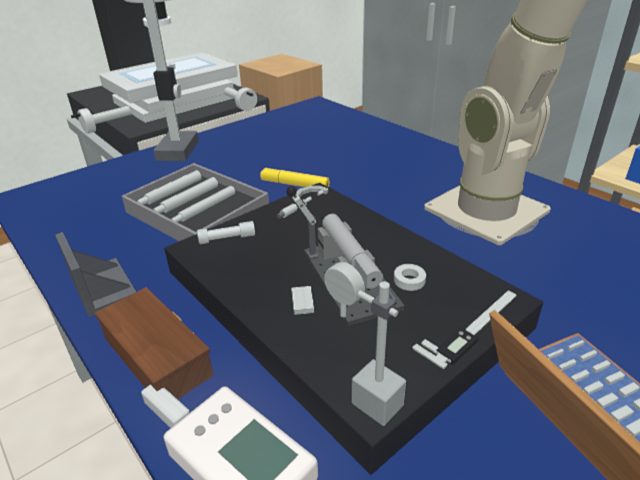

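View pics/side0.png

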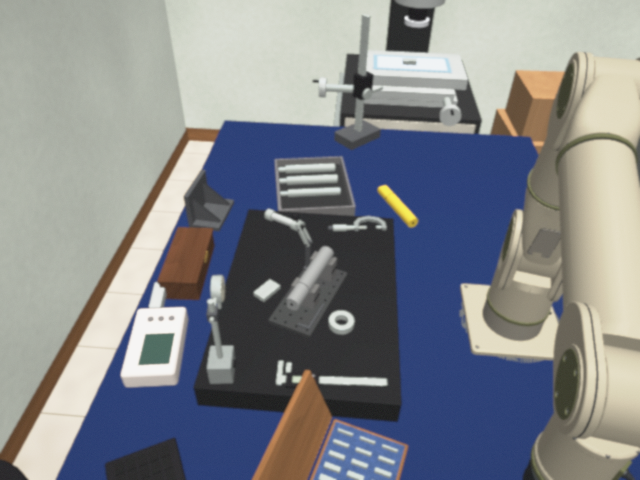

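View pics/wrist0.png

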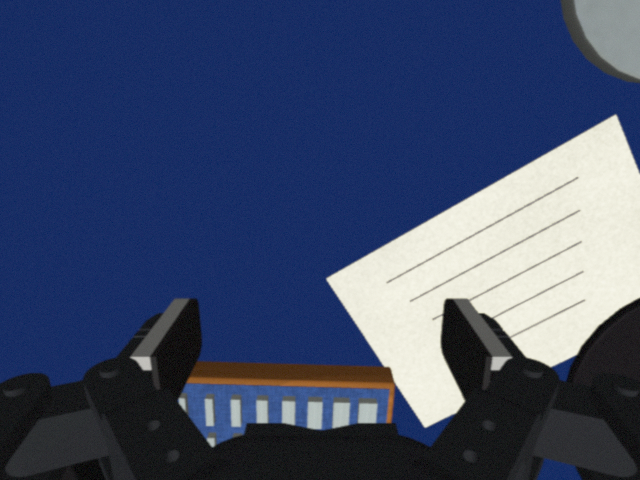

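The shaft lies in the fixture around (350,250) in the scene view and (312,275) in the side view. The overhanging end points to +y, and the hold-down arm is open at about (305,205). Next I'll zoom in and measure.

```bash
python3 - <<'E'
from h import *
np.set_printoptions(precision=4,suppress=True)
im,d,K,P=load('scene0'); c=im[175:330,260:440]; a=cv2.resize(c[:,:,::-1],None,fx=4,fy=4,interpolation=cv2.INTER_CUBIC)[:600]
cv2.imwrite('pics/z1.png',a)
im2,d2,K2,P2=load('side0'); c=im2[190:345,240:400]; cv2.imwrite('pics/z2.png',cv2.resize(c[:,:,::-1],None,fx=3.8,fy=3.8,interpolation=cv2.INTER_CUBIC))
for nm in ['scene0','side0']:
    im,d,K,P=load(nm); X=cloud(d,K,P)
    m=(d>0)&(X[...,0]>.3)&(X[...,0]<1)&(abs(X[...,1])<.5)
    for lo,hi in [(.06,.076),(.078,.086),(.12,.19)]:
        q=X[m&(X[...,2]>lo)&(X[...,2]<hi)]
        print(nm,lo,len(q),np.median(q,0),q.min(0),q.max(0))
    m2=m&(X[...,2]>.145)&(X[...,2]<.17)
    vv,uu=np.nonzero(m2); print(np.c_[uu,vv].min(0),np.c_[uu,vv].max(0))
E
```

```text
scene0 0.06 44055 [0.6118 0.0535 0.0691] [ 0.3    -0.4208  0.06  ] [0.9257 0.4997 0.076 ]
scene0 0.078 3664 [0.5308 0.1163 0.0813] [ 0.323  -0.4273  0.078 ] [0.9252 0.4993 0.086 ]
scene0 0.12 6315 [0.5339 0.2875 0.1501] [ 0.4572 -0.4263  0.12  ] [0.9227 0.5    0.1896]
[307 215] [598 418]
side0 0.06 28189 [0.5354 0.0678 0.0692] [ 0.3001 -0.4345  0.06  ] [0.9274 0.4909 0.076 ]
side0 0.078 3174 [0.5102 0.0973 0.0813] [ 0.3259 -0.4334  0.078 ] [0.9239 0.4965 0.086 ]
side0 0.12 4095 [0.521  0.296  0.1507] [ 0.458  -0.4274  0.12  ] [0.9221 0.5    0.1897]
[215 241] [332 462]
```

View pics/z1.png

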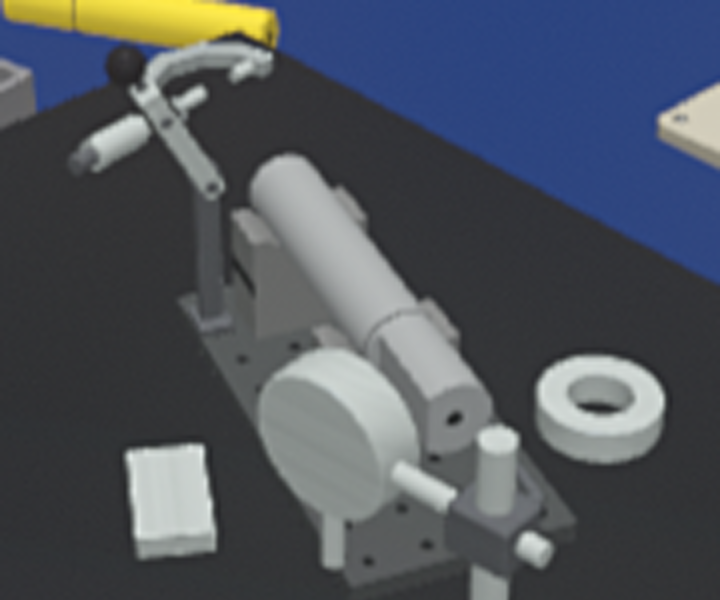

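View pics/z2.png

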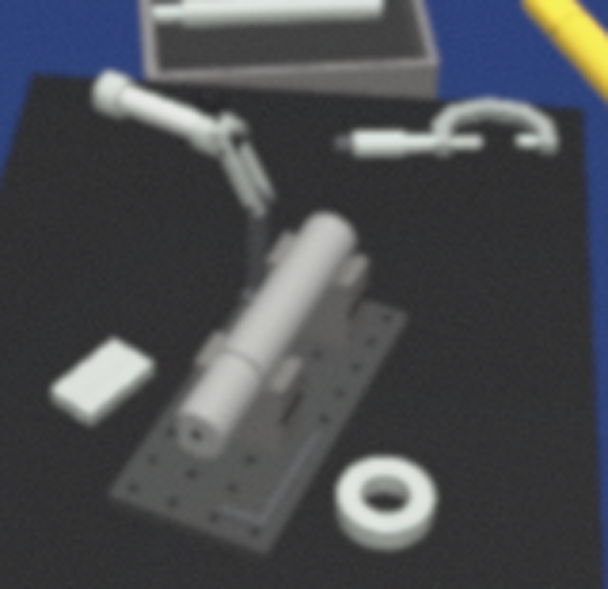

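```bash
cat > fit.py <<'E'
from h import *
from scipy.optimize import least_squares
np.set_printoptions(precision=4,suppress=True)
def shaftpts(nm,box):
    im,d,K,P=load(nm);X=cloud(d,K,P)
    u0,v0,u1,v1=box
    m=np.zeros(d.shape,bool);m[v0:v1,u0:u1]=1
    m&=(d>0)&(X[...,2]>.146)&(X[...,2]<.17)
    return X[m]
E
python3 - <<'E'
from fit import *
a=shaftpts('scene0',(315,205,385,300)); b=shaftpts('side0',(285,242,340,312))
for nm,q in [('scene',a),('side',b),('both',np.r_[a,b])]:
    for it in range(3):
        c=np.median(q,0) if it==0 else c
        def f(p):
            # axis pt (px at y=c1), slope dx/dy, z, slope
            dy=q[:,1]-c[1]; yaw=p[1]
            u=np.array([-np.sin(yaw),np.cos(yaw),0]); r=q-np.array([p[0],c[1],p[2]])
            r=r-np.outer(r@u,u); return np.linalg.norm(r,axis=1)-.018
        s=least_squares(f,[c[0],-.5,.144],loss='soft_l1',f_scale=.001)
        keep=abs(f(s.x))<.003
        q=q[keep]
    p=s.x;yaw=p[1];u=np.array([-np.sin(yaw),np.cos(yaw),0]);t=(q-[p[0],c[1],p[2]])@u
    lo,hi=np.percentile(t,[.5,99.5]); mid=np.array([p[0],c[1],p[2]])
    print(nm,len(q),p,np.degrees(yaw),f(p).std(),'ends',mid+u*lo,mid+u*hi,'len',hi-lo,'ctr',mid+u*(lo+hi)/2)
E
```

```text
scene 1162 [ 0.5199 -0.3453  0.143 ] -19.78418739400383 0.0009273188590086718 ends [ 0.483  -0.0571  0.143 ] [0.5498 0.1287 0.143 ] len 0.1974435519133113 ctr [0.5164 0.0358 0.143 ]
side 811 [ 0.521  -0.3444  0.1431] -19.730783867915 0.0012898294347899301 ends [ 0.4841 -0.0598  0.1431] [0.5517 0.1287 0.1431] len 0.20023006046683872 ctr [0.5179 0.0344 0.1431]
both 1963 [ 0.5203 -0.3468  0.1429] -19.870845033082986 0.0011577393811933118 ends [ 0.4831 -0.0582  0.1429] [0.5507 0.1288 0.1429] len 0.1988817482008686 ctr [0.5169 0.0353 0.1429]
```

Fixture yaw is about -19.8°, with the shaft at (0.517, 0.035, 0.143). That matches the expected height of 0.144 and the 0.2 m length. Next: the flat angle, the arm angle and nearby obstacles in the fixture frame.

```bash
cat >> fit.py <<'E'
YAW=np.radians(-19.8);C=np.array([.5172,.0353,.070])
FX=np.array([np.cos(YAW),np.sin(YAW),0]);FY=np.array([-np.sin(YAW),np.cos(YAW),0])
RF=np.c_[FX,FY,[0,0,1]]
def fixcloud(nm):
    im,d,K,P=load(nm); X=cloud(d,K,P); F=(X-C)@RF; F[d==0]=9; return im,F
def flat(nm,z0=.074,x0=0):
    im,F=fixcloud(nm); r=np.hypot(F[...,0]-x0,F[...,2]-z0)
    a=np.degrees(np.arctan2(F[...,0]-x0,F[...,2]-z0))
    for ylo,yhi in [(.052,.097),(.052,.075),(.075,.097)]:
        m=(F[...,1]>ylo)&(F[...,1]<yhi)&(r<.0215)&(r>.009)
        q=np.c_[F[m][:,0]-x0,F[m][:,2]-z0]
        # flat angle: scan normals, count pts close to plane n.q=.012 with |t|<.0125
        best=[]
        for th in np.radians(np.arange(-120,121,1.)):
            n=np.array([np.sin(th),np.cos(th)]);t=np.array([n[1],-n[0]])
            e=q@n; k=(abs(e-.012)<.0012)&(abs(q@t)<.013); out=(e>.0145).sum()
            best.append((k.sum()-2*out,k.sum(),np.degrees(th)))
        b=max(best); ok=[x for x in best if x[0]>.9*b[0]]
        # refine by line fit
        n=np.array([np.sin(np.radians(b[2])),np.cos(np.radians(b[2]))]);t=np.array([n[1],-n[0]])
        k=(abs(q@n-.012)<.0025)&(abs(q@t)<.0115); s=q[k]
        if len(s)>10:
            w,v=np.linalg.eigh(np.cov(s.T)); nn=v[:,0]*np.sign(v[:,0]@n)
            print(nm,(ylo,yhi),len(q),'best',b,'fit deg',np.degrees(np.arctan2(nn[0],nn[1])),'dist',(s@nn).mean(),'rms',w[0]**.5,'n',len(s))
E
python3 - <<'E'
from fit import *
flat('scene0');flat('side0')
for nm in ['scene0','side0']:
    im,F=fixcloud(nm)
    m=(abs(F[...,0])<.03)&(abs(F[...,1]-.095)<.06)
    # arm points
    m=(F[...,2]>.105)&(F[...,2]<.2)&(F[...,0]>.02)&(F[...,0]<.16)&(abs(F[...,1]+.086)<.02)
    q=F[m]; print(nm,'arm',len(q),q.min(0),q.max(0)); 
    if len(q)>5: print(np.degrees(np.arctan2(q[:,2]-.1,-(q[:,0]-.046))).mean()*np.pi/180)
    dk=m&(im.max(-1)<60); q=F[dk]; print('knob',len(q),q.mean(0) if len(q) else 0)
    m=(F[...,2]>.11)&(F[...,2]<.4)&(F[...,0]>-.25)&(F[...,0]<.25)&(F[...,1]>-.05)&(F[...,1]<.35); q=F[m];print('tall',q.min(0),q.max(0),len(q))
    m=(F[...,2]>.012)&(F[...,2]<.07)&(abs(F[...,0])<.2)&(abs(F[...,1])<.2)
    # base plate extents
    m=(F[...,2]>.009)&(F[...,2]<.015)&(abs(F[...,0])<.08)&(abs(F[...,1])<.14);q=F[m];print('plate',np.percentile(q,[1,99],axis=0).ravel())
E
```

```text
scene0 (0.052, 0.097) 367 best (np.int64(87), np.int64(87), np.float64(86.0)) fit deg 90.4136006880724 dist 0.011057679928670412 rms 0.0005283509347257166 n 104
scene0 (0.052, 0.075) 167 best (np.int64(42), np.int64(42), np.float64(86.0)) fit deg 90.98766324105584 dist 0.011053964059743593 rms 0.0004673092625438364 n 48
scene0 (0.075, 0.097) 200 best (np.int64(45), np.int64(45), np.float64(87.0)) fit deg 90.46226802401193 dist 0.011093352040934224 rms 0.0004843987734843492 n 56
scene0 arm 277 [ 0.0399 -0.0914  0.1051] [ 0.0909 -0.0724  0.179 ]
2.0193792886468525
knob 70 [ 0.0833 -0.0794  0.172 ]
tall [0.0633 0.1977 0.1101] [0.1248 0.2986 0.2259] 2321
plate [-0.0768 -0.1087  0.0092  0.0542  0.1161  0.0147]
side0 arm 229 [ 0.0411 -0.0963  0.1051] [ 0.0906 -0.071   0.1809]
1.9965927086708215
knob 40 [ 0.0802 -0.0817  0.1741]
tall [0.0638 0.1946 0.1105] [0.1212 0.2975 0.227 ] 723
plate [-0.0544 -0.1059  0.0091  0.0542  0.1164  0.0148]
```

```bash
cat >> fit.py <<'E'
def to(fx,fy,fz):  # fixture coords of TCP target -> tool shift
    o=manip.get_obs(); Rt=R.from_quat(o['ee_rot']).as_matrix(); w=C+RF@np.array([fx,fy,fz])
    return Rt.T@(w-o['position'])
def st():
    o=manip.get_obs(); Rt=R.from_quat(o['ee_rot']).as_matrix(); a=np.arctan2(Rt[1,0],Rt[0,0])
    print('t',o['clock'],'fix',RF.T@(o['position']-C),'yaw err to FY',np.arctan2(FY[1],FY[0])-a,'F',RF.T@o['ft_force'],'grip',o['grip_width'],'q',o['joint_pos'],'zaxis',Rt[:,2])
E
python3 - <<'E'
from fit import *
st();print(to(.008,-.022,.15))
E
```

```text
t 0.15 fix [-0.5331  0.4136  0.1607] yaw err to FY -0.0937702945566874 F [ 0.0888 -0.8131 -0.6461] grip 1.0012284626683963 q [-1.3416  0.3327 -0.0647  1.4607  0.0216  1.3499 -0.0885] zaxis [-0.0002 -0.001  -1.    ]
[-0.4843  0.498   0.0113]
```

Request:
send_rows([
  [[-0.02, 0.02, -0.04], 0.02],
  [[-0.05, 0.05, -0.06], 0.05],
  [[-0.09, 0.09, -0.06], 0.094],
  [[-0.13, 0.13, -0.06], 0.094],
  [[-0.17, 0.17, -0.06], 0.094],
  [[-0.21, 0.21, -0.06], 0.094],
  [[-0.25, 0.25, -0.06], 0.094],
  [[-0.29, 0.29, -0.06], 0.094],
], hand=0)

```text
clock: 1.15
position: [0.3649, 0.2504, 0.2913]
ee_rot: [0.818, 0.575, 0.0, -0.0]
ft_force: [1.1, 1.3, 0.9]
grip_width: 0.004
```

```bash
python3 - <<'E'
from fit import *
st();print(to(.008,-.022,.15),to(.008,-.022,.100))
E
```

```text
t 1.15 fix [-0.2161  0.1508  0.2213] yaw err to FY 0.00022874441404607815 F [0.5846 1.5531 0.9492] grip 0.004491332905639843 q [-0.9643 -0.1181  0.2389  1.8261  0.0279  1.43    0.4941] zaxis [ 0.      0.0004 -1.    ]
[-0.1727  0.2242  0.0712] [-0.1728  0.2242  0.1212]
```

Request:
send_rows([
  [[-0.035, 0.045, 0.0], 0],
  [[-0.07, 0.09, 0.01], 0],
  [[-0.105, 0.135, 0.03], 0],
  [[-0.14, 0.18, 0.06], 0],
  [[-0.173, 0.224, 0.08], 0],
  [[-0.173, 0.224, 0.1], 0],
  [[-0.173, 0.224, 0.11], 0],
  [[-0.173, 0.224, 0.11], 0],
])

```text
clock: 2.15
position: [0.5159, 0.0143, 0.1809]
ee_rot: [0.818, 0.575, -0.0, -0.0]
ft_force: [0.0, -0.5, 0.0]
grip_width: 0.003
```

```bash
python3 - <<'E'
from fit import *
st();print(to(.008,-.022,.092))
for n in ['scene','wrist','side']: grab(n,n+'1')
st()
im=load('scene1')[0]; cv2.imwrite('pics/z3.png',cv2.resize(im[100:330,230:450,::-1],None,fx=2.6,fy=2.6,interpolation=cv2.INTER_CUBIC))
E
```

```text
t 2.15 fix [ 0.0059 -0.0202  0.1109] yaw err to FY -0.0010397996116016106 F [ 0.1691 -0.4649  0.0004] grip 0.0026133969193506204 q [-0.6751  0.1314  0.6092  1.8415 -0.0808  1.1943  1.1862] zaxis [-0.0011  0.0001 -1.    ]
[-0.0018  0.0021  0.0189]
t 2.3 fix [ 0.0067 -0.02    0.1122] yaw err to FY -0.0010149837009933993 F [-0.4796 -0.0798 -0.7829] grip 0.0006134199943514677 q [-0.6752  0.1301  0.6096  1.84   -0.0806  1.1946  1.1862] zaxis [ 0.0012  0.0007 -1.    ]
```

View pics/z3.png

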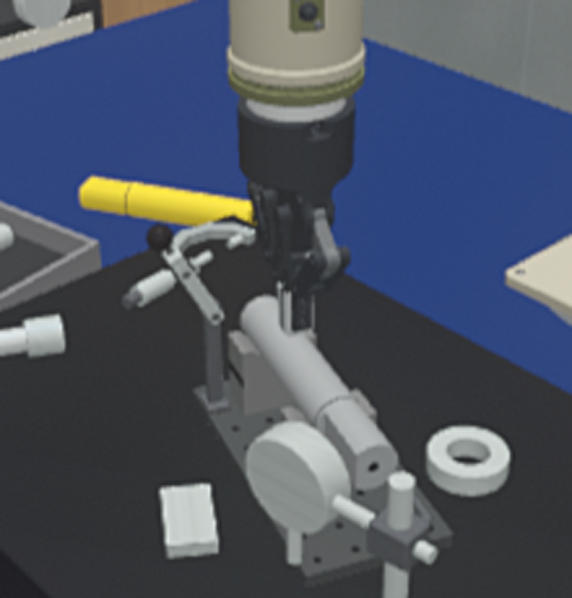

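View pics/wrist1.png

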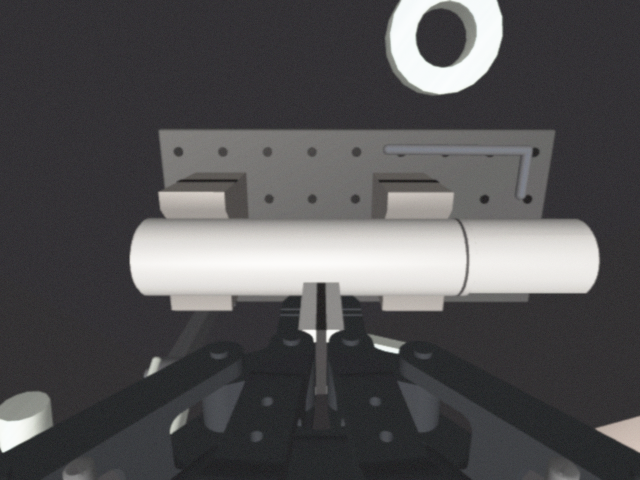

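Request:
send_rows([
  [[0, 0.001, 0.008], 0],
  [[0, 0.001, 0.014], 0],
  [[0, 0.001, 0.017], 0],
  [[0, 0.001, 0.018], 0],
  [[0, 0.001, 0.019], 0],
  [[0, 0.001, 0.02], 0],
  [[0, 0.001, 0.02], 0],
  [[0, 0.001, 0.02], 0],
])

```text
clock: 3.3
position: [0.5175, 0.0132, 0.1619]
ee_rot: [0.818, 0.575, 0.0, -0.0]
ft_force: [-2.0, -0.8, 6.7]
grip_width: -0.0
```

```bash
python3 - <<'E'
from fit import *
st()
E
```

```text
t 3.3 fix [ 0.0078 -0.0207  0.0919] yaw err to FY 0.000253080159567709 F [-1.6493 -1.4025  6.6981] grip -0.00023649064768581043 q [-0.6675  0.1552  0.6094  1.8618 -0.0975  1.1534  1.2008] zaxis [ 0.0005  0.0005 -1.    ]
```

Request:
send_rows([
  [[0, 0, 0.0015], 0],
  [[0, -0.002, 0.0015], 0],
  [[0, -0.005, 0.0015], 0],
  [[0, -0.008, 0.0015], 0],
  [[0, -0.011, 0.0015], 0],
  [[0, -0.014, 0.0015], 0],
  [[0, -0.016, 0.0015], 0],
  [[0, -0.016, 0.0015], 0],
])

```text
clock: 4.3
position: [0.5089, 0.0164, 0.1652]
ee_rot: [0.819, 0.574, 0.006, 0.005]
ft_force: [10.7, -8.9, 27.6]
grip_width: -0.003
```

```bash
python3 - <<'E'
from fit import *
st()
grab('scene','scene2')
flat('scene2')
E
```

```text
t 4.3 fix [-0.0015 -0.0206  0.0952] yaw err to FY 0.002537985958786182 F [13.0661 -4.7791 27.5624] grip -0.003349897499760371 q [-0.6855  0.1148  0.6052  1.8911 -0.0701  1.1413  1.1674] zaxis [ 0.0156 -0.0001 -0.9999]
scene2 (0.052, 0.097) 286 best (np.int64(41), np.int64(43), np.float64(56.0)) fit deg 68.90698442162544 dist 0.00919227170923313 rms 0.0006824349195563445 n 76
scene2 (0.052, 0.075) 135 best (np.int64(22), np.int64(24), np.float64(56.0)) fit deg 69.80140903161055 dist 0.009039701437005429 rms 0.0006500533362417555 n 37
scene2 (0.075, 0.097) 151 best (np.int64(20), np.int64(22), np.float64(55.0)) fit deg 68.42855563787563 dist 0.009289134868603142 rms 0.0007077112693050541 n 41
```

```bash
cat >> fit.py <<'E'
def axisfit(nm,ylo=.02,yhi=.09,rounded=True):
    im,F=fixcloud(nm)
    for a,b in [(-.098,-.06),(-.06,.0),(.0,.046)]:
        m=(F[...,1]>a)&(F[...,1]<b)&(abs(F[...,0])<.03)&(F[...,2]>.078)&(F[...,2]<.1)
        q=F[m]
        if len(q)<20: continue
        f=lambda p:np.hypot(q[:,0]-p[0],q[:,2]-p[1])-.018
        s=least_squares(f,[0,.074],loss='soft_l1',f_scale=.0007); print('axis',nm,(a,b),len(q),s.x)
E
python3 - <<'E'
from fit import *
for n in ['scene0','side0','scene2','wrist1']: axisfit(n)
im=load('scene2')[0]; cv2.imwrite('pics/z4.png',cv2.resize(im[160:320,280:430,::-1],None,fx=3.7,fy=3.7,interpolation=cv2.INTER_CUBIC))
E
```

```text
axis scene0 (-0.098, -0.06) 189 [-0.001  0.073]
axis scene0 (-0.06, 0.0) 319 [-0.0009  0.0729]
axis scene0 (0.0, 0.046) 293 [-0.0008  0.073 ]
axis side0 (-0.098, -0.06) 137 [0.0009 0.0732]
axis side0 (-0.06, 0.0) 239 [0.0008 0.073 ]
axis side0 (0.0, 0.046) 202 [0.0008 0.0732]
axis scene2 (-0.098, -0.06) 178 [-0.0047  0.0767]
axis scene2 (-0.06, 0.0) 257 [-0.0046  0.0768]
axis scene2 (0.0, 0.046) 316 [-0.0045  0.0766]
axis wrist1 (-0.098, -0.06) 6449 [0.001  0.0747]
axis wrist1 (-0.06, 0.0) 9617 [0.0009 0.0747]
axis wrist1 (0.0, 0.046) 7762 [0.0009 0.0747]
```

View pics/z4.png

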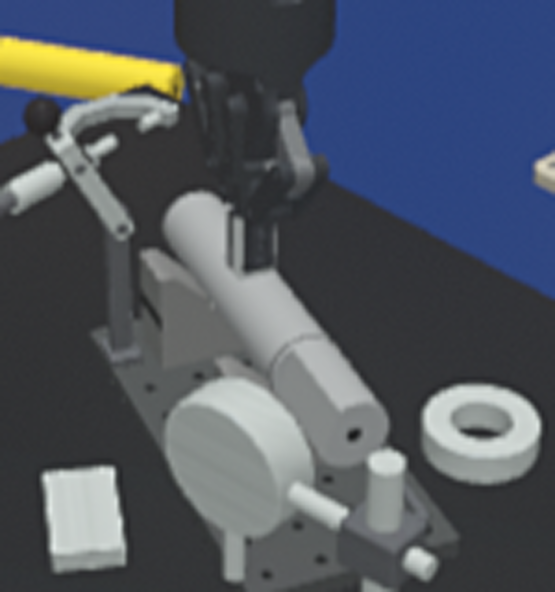

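The top-press drag turned the flat forward, from about 90° to 56–69°. But the shaft also rolled up the -x V face, so it may roll back once released. I'll lift off and see what remains.

Request:
send_rows([
  [[0, 0, -0.02], 0.15],
  [[0, 0, -0.06], 0.33],
  [[0, 0.0, -0.08], 0.5],
  [[0, 0, -0.08], 0.68],
  [[0, 0, -0.08], 0.85],
  [[0, 0, -0.08], 1.02],
  [[0, 0, -0.08], 1.2],
  [[0, 0, -0.08], 1.38],
], hand=1)

```text
clock: 5.35
position: [0.5023, 0.0186, 0.2399]
ee_rot: [0.997, -0.08, 0.0, -0.0]
ft_force: [0.7, -0.2, 0.6]
grip_width: 0.993
```

```bash
python3 - <<'E'
from fit import *
st()
grab('scene','scene3');grab('wrist','wrist3');grab('side','side3')
flat('scene3');axisfit('scene3');axisfit('wrist3');axisfit('side3')
im=load('scene3')[0]; cv2.imwrite('pics/z5.png',cv2.resize(im[160:320,280:430,::-1],None,fx=3.7,fy=3.7,interpolation=cv2.INTER_CUBIC))
E
```

```text
t 5.35 fix [-0.0083 -0.0208  0.1699] yaw err to FY 1.3862064232257543 F [0.7237 0.0447 0.595 ] grip 0.9934216774638764 q [-0.753   0.0399  0.6502  1.7949 -0.0252  1.3147 -0.2579] zaxis [ 0.0002  0.0002 -1.    ]
scene3 (0.052, 0.097) 365 best (np.int64(91), np.int64(91), np.float64(91.0)) fit deg 90.66353920921048 dist 0.011172285127344679 rms 0.0005248600934178961 n 98
scene3 (0.052, 0.075) 159 best (np.int64(43), np.int64(43), np.float64(86.0)) fit deg 89.7878263351896 dist 0.01114275223969723 rms 0.0004963946556300128 n 51
scene3 (0.075, 0.097) 206 best (np.int64(51), np.int64(51), np.float64(91.0)) fit deg 90.97099339087623 dist 0.01119641865244712 rms 0.0005859430284033518 n 55
axis scene3 (-0.098, -0.06) 180 [-0.0009  0.0729]
axis scene3 (-0.06, 0.0) 326 [-0.0007  0.0731]
axis scene3 (0.0, 0.046) 288 [-0.0008  0.0731]
axis wrist3 (-0.098, -0.06) 2977 [0.0008 0.0746]
axis wrist3 (-0.06, 0.0) 5556 [0.0008 0.0746]
axis wrist3 (0.0, 0.046) 5185 [0.0008 0.0746]
axis side3 (-0.098, -0.06) 139 [0.0003 0.0732]
axis side3 (-0.06, 0.0) 233 [0.0008 0.0732]
axis side3 (0.0, 0.046) 202 [0.0009 0.0731]
```

View pics/z5.png

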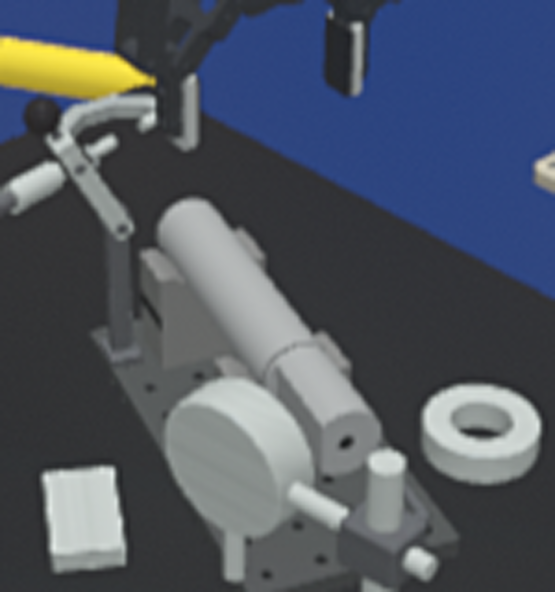

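View pics/wrist3.png

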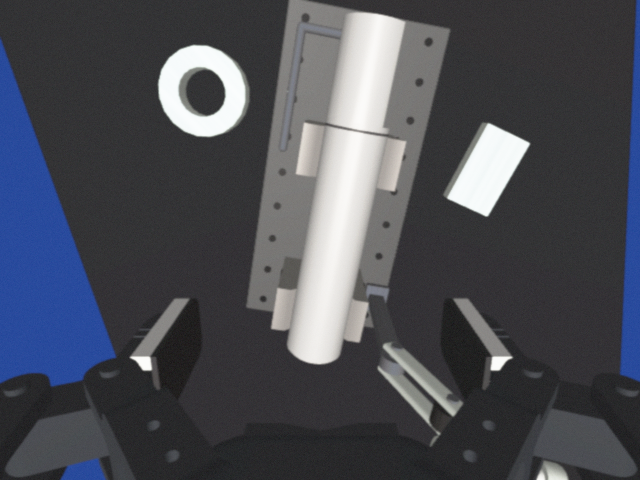

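On release it rolled back exactly, so it rolls on the V faces without slipping. I can use that as a ratchet: grip it, carry it up the +x face without turning it, let go, and it rolls down the face, turning forward. Aligning the jaws across the shaft now.

```bash
python3 - <<'E'
from fit import *
st();print(to(.0005,-.018,.11),to(.0005,-.018,.052), np.pi/2-1.3862)
E
```

```text
t 5.5 fix [-0.0083 -0.0208  0.1698] yaw err to FY 1.3771750568428438 F [ 0.9935  0.4011 -0.4886] grip 0.9967171766827243 q [-0.7529  0.04    0.65    1.795  -0.0252  1.3147 -0.2489] zaxis [ 0.0001  0.0002 -1.    ]
[ 0.0092 -0.001   0.0598] [ 0.0092 -0.001   0.1178] 0.18459632679489646
```

Request:
send_rows([
  [[0.005, -0.001, 0.01], 0.1],
  [[0.009, -0.001, 0.03], 0.19],
  [[0.009, -0.001, 0.06], 0.19],
  [[0.009, -0.001, 0.085], 0.19],
  [[0.009, -0.001, 0.105], 0.19],
  [[0.009, -0.001, 0.117], 0.19],
  [[0.009, -0.001, 0.117], 0.19],
  [[0.009, -0.001, 0.117], 0.19],
], force=60)

```text
clock: 6.5
position: [0.5118, 0.0182, 0.1235]
ee_rot: [0.985, -0.171, 0.0, -0.0]
ft_force: [0.5, 0.5, 0.4]
grip_width: 1.001
```

```bash
python3 - <<'E'
from fit import *
st()
E
```

```text
t 6.5 fix [ 0.0007 -0.0179  0.0535] yaw err to FY 1.5693556085738651 F [0.3484 0.6433 0.3622] grip 1.0010465427244162 q [-0.7169  0.1943  0.6583  1.9191 -0.1353  1.0708 -0.3469] zaxis [ 0.001   0.0003 -1.    ]
```

Request:
send_rows([
  [[0, 0, 0], 0],
  [[0, 0, 0], 0],
  [[0, 0, 0], 0],
  [[0, 0, 0], 0],
  [[0, 0, 0], 0],
  [[0, 0, 0], 0],
  [[0, 0, 0], 0],
  [[0, 0, 0], 0],
], hand=0, force=60)

```text
clock: 7.5
position: [0.5121, 0.0181, 0.1234]
ee_rot: [0.985, -0.172, 0.001, -0.0]
ft_force: [1.9, -1.2, 5.6]
grip_width: 0.404
```

```bash
python3 - <<'E'
from fit import *
st()
E
```

```text
t 7.5 fix [ 0.001  -0.0179  0.0534] yaw err to FY 1.5703798510152303 F [ 2.1697 -0.5158  5.5982] grip 0.4039622485471366 q [-0.7168  0.1947  0.6584  1.9192 -0.1354  1.0699 -0.3476] zaxis [ 0.0016  0.0002 -1.    ]
```

Request:
send_rows([
  [[0, 0, -0.002], 0],
  [[0.002, 0, -0.004], 0],
  [[0.004, 0, -0.006], 0],
  [[0.007, 0, -0.0085], 0],
  [[0.007, 0, -0.008], 0],
  [[0.007, 0, -0.0075], 0],
  [[0.007, 0, -0.0075], 0],
  [[0.007, 0, -0.0075], 0],
])

```text
clock: 8.5
position: [0.5178, 0.0159, 0.1302]
ee_rot: [0.985, -0.172, -0.0, -0.0]
ft_force: [-0.5, 0.1, -6.3]
grip_width: 0.404
```

```bash
python3 - <<'E'
from fit import *
st()
grab('scene','scene4')
flat('scene4',.0805,.006);axisfit('scene4')
E
```

```text
t 8.5 fix [ 0.0072 -0.018   0.0602] yaw err to FY 1.5701633560614627 F [-0.5364 -0.132  -6.298 ] grip 0.40445314963372403 q [-0.7101  0.2018  0.661   1.8969 -0.1395  1.0887 -0.3389] zaxis [-0.0001  0.0001 -1.    ]
scene4 (0.052, 0.097) 338 best (np.int64(85), np.int64(85), np.float64(83.0)) fit deg 88.69418021390595 dist 0.01135776866032841 rms 0.0007262553474916167 n 91
scene4 (0.052, 0.075) 154 best (np.int64(46), np.int64(46), np.float64(83.0)) fit deg 89.22686651286824 dist 0.011366912191984812 rms 0.000557296849513017 n 45
scene4 (0.075, 0.097) 184 best (np.int64(39), np.int64(39), np.float64(85.0)) fit deg 88.74258288806261 dist 0.011326802693492387 rms 0.0008510264353106148 n 45
axis scene4 (-0.098, -0.06) 66 [0.0049 0.0809]
axis scene4 (-0.06, 0.0) 318 [0.0046 0.0803]
axis scene4 (0.0, 0.046) 330 [0.0052 0.0796]
```

Request:
send_rows([
  [[0, 0, 0], 0],
  [[0, 0, 0], 0],
  [[0, 0, 0], 0],
  [[0, 0, 0], 0],
  [[0, 0, 0], 0],
  [[0, 0, 0], 0],
  [[0, 0, 0], 0],
  [[0, 0, 0], 0],
], hand=1)

```text
clock: 9.55
position: [0.5179, 0.0158, 0.1303]
ee_rot: [0.985, -0.172, -0.0, -0.0]
ft_force: [0.0, 0.5, -0.5]
grip_width: 0.998
```

```bash
python3 - <<'E'
from fit import *
st()
grab('scene','scene5')
flat('scene5',.073,-.0008);axisfit('scene5')
E
```

```text
t 9.55 fix [ 0.0073 -0.0181  0.0603] yaw err to FY 1.5702166480458577 F [-0.1434  0.5249 -0.5411] grip 0.9983705873827604 q [-0.7101  0.2018  0.6611  1.8968 -0.1394  1.0887 -0.3389] zaxis [-0.      0.0001 -1.    ]
scene5 (0.052, 0.097) 387 best (np.int64(158), np.int64(158), np.float64(64.0)) fit deg 64.92588403492707 dist 0.011977383801030816 rms 0.0008760529361081164 n 174
scene5 (0.052, 0.075) 166 best (np.int64(74), np.int64(74), np.float64(64.0)) fit deg 64.1812738840336 dist 0.012059850837113695 rms 0.0008969242242970477 n 84
scene5 (0.075, 0.097) 221 best (np.int64(85), np.int64(85), np.float64(65.0)) fit deg 65.41673788068346 dist 0.011913558188945208 rms 0.0008532196153770345 n 90
axis scene5 (-0.098, -0.06) 49 [-0.0007  0.0729]
axis scene5 (-0.06, 0.0) 332 [-0.0008  0.0731]
axis scene5 (0.0, 0.046) 298 [-0.001   0.0731]
```

The first cycle worked: the flat went from 90° to 65° and the shaft reseated. Repeating.

Request:
send_rows([
  [[-0.002, 0, 0.002], 0],
  [[-0.005, 0, 0.005], 0],
  [[-0.007, 0, 0.0075], 0],
  [[-0.007, 0, 0.0075], 0],
  [[-0.007, 0, 0.0075], 0],
  [[-0.007, 0, 0.0075], 0],
  [[-0.007, 0, 0.0075], 0],
  [[-0.007, 0, 0.0075], 0],
], hand=1)

```text
clock: 10.6
position: [0.5114, 0.0182, 0.1228]
ee_rot: [0.985, -0.172, -0.0, -0.0]
ft_force: [0.1, -0.2, -0.1]
grip_width: 0.996
```

Request:
send_rows([
  [[0, 0, 0], 0],
  [[0, 0, 0], 0],
  [[0, 0, 0], 0],
  [[0, 0, 0], 0],
  [[0, 0, 0], 0],
  [[0, 0, 0], 0],
  [[0, 0, 0], 0],
  [[0, 0, 0], 0],
], hand=0, force=60)

```text
clock: 11.6
position: [0.512, 0.018, 0.1232]
ee_rot: [0.985, -0.172, 0.001, -0.0]
ft_force: [4.3, -1.1, 3.1]
grip_width: 0.401
```

Request:
send_rows([
  [[0, 0, -0.002], 0],
  [[0.002, 0, -0.004], 0],
  [[0.004, 0, -0.006], 0],
  [[0.007, 0, -0.0085], 0],
  [[0.007, 0, -0.008], 0],
  [[0.007, 0, -0.0075], 0],
  [[0.007, 0, -0.0075], 0],
  [[0.007, 0, -0.0075], 0],
])

```text
clock: 12.6
position: [0.5179, 0.0159, 0.1303]
ee_rot: [0.985, -0.172, -0.0, -0.0]
ft_force: [0.2, 0.5, -6.1]
grip_width: 0.404
```

Request:
send_rows([
  [[0, 0, 0], 0],
  [[0, 0, 0], 0],
  [[0, 0, 0], 0],
  [[0, 0, 0], 0],
  [[0, 0, 0], 0],
  [[-0.004, 0, 0.004], 0],
  [[-0.007, 0, 0.0075], 0],
  [[-0.007, 0, 0.0075], 0],
], hand=1)

```text
clock: 13.6
position: [0.5108, 0.0184, 0.1224]
ee_rot: [0.985, -0.172, -0.0, 0.0]
ft_force: [-0.0, -0.9, -0.1]
grip_width: 1.004
```

```bash
python3 - <<'E'
from fit import *
st()
grab('scene','scene6')
flat('scene6',.073,-.0008);axisfit('scene6')
E
```

```text
t 13.6 fix [-0.0003 -0.0181  0.0524] yaw err to FY 1.569962970937921 F [ 0.2521 -0.8316 -0.1006] grip 1.0044568852749942 q [-0.7173  0.195   0.6581  1.9212 -0.1357  1.07   -0.3476] zaxis [-0.0007  0.0001 -1.    ]
scene6 (0.052, 0.097) 391 best (np.int64(188), np.int64(192), np.float64(35.0)) fit deg 35.51209322047335 dist 0.01208122993541839 rms 0.0010551597151322516 n 242
scene6 (0.052, 0.075) 169 best (np.int64(97), np.int64(99), np.float64(36.0)) fit deg 35.19840247292482 dist 0.012163323146030683 rms 0.0010106951527250668 n 122
scene6 (0.075, 0.097) 222 best (np.int64(93), np.int64(95), np.float64(38.0)) fit deg 36.638653609927246 dist 0.012002392403858938 rms 0.0010497203621549142 n 119
axis scene6 (-0.06, 0.0) 300 [-0.0009  0.073 ]
axis scene6 (0.0, 0.046) 304 [-0.0008  0.0731]
```

Request:
send_rows([
  [[0, 0, 0], 0],
  [[0, 0, 0], 0],
  [[0, 0, 0], 0],
  [[0, 0, 0], 0],
  [[0, 0, 0], 0],
  [[0, 0, 0], 0],
  [[0, 0, 0], 0],
  [[0, 0, 0], 0],
], hand=0, force=60)

```text
clock: 14.65
position: [0.512, 0.018, 0.1232]
ee_rot: [0.985, -0.172, 0.001, -0.0]
ft_force: [4.8, -2.1, 4.7]
grip_width: 0.409
```

Request:
send_rows([
  [[0, 0, -0.002], 0],
  [[0.002, 0, -0.004], 0],
  [[0.004, 0, -0.006], 0],
  [[0.008, 0, -0.0095], 0],
  [[0.008, 0, -0.009], 0],
  [[0.008, 0, -0.0085], 0],
  [[0.008, 0, -0.0085], 0],
  [[0.008, 0, -0.0085], 0],
])

```text
clock: 15.65
position: [0.5188, 0.0155, 0.1312]
ee_rot: [0.985, -0.172, -0.0, -0.0]
ft_force: [0.4, 0.2, -6.6]
grip_width: 0.404
```

Request:
send_rows([
  [[0, 0, 0], 0],
  [[0, 0, 0], 0],
  [[0, 0, 0], 0],
  [[0, 0, 0], 0],
  [[0, 0, 0], 0],
  [[-0.004, 0, 0.004], 0],
  [[-0.008, 0, 0.0085], 0],
  [[-0.008, 0, 0.0085], 0],
], hand=1)

```text
clock: 16.65
position: [0.5107, 0.0184, 0.1223]
ee_rot: [0.985, -0.172, -0.0, 0.0]
ft_force: [0.5, 0.3, 0.2]
grip_width: 0.997
```

```bash
python3 - <<'E'
from fit import *
st()
grab('scene','scene7');grab('side','side7')
flat('scene7',.073,-.0008);axisfit('scene7');flat('side7',.073,.0008);axisfit('side7')
im=load('scene7')[0]; cv2.imwrite('pics/z7.png',cv2.resize(im[160:320,280:430,::-1],None,fx=3.7,fy=3.7,interpolation=cv2.INTER_CUBIC))
E
```

```text
t 16.65 fix [-0.0004 -0.0181  0.0523] yaw err to FY 1.5699359512494233 F [0.4103 0.435  0.188 ] grip 0.9971082806040517 q [-0.7174  0.195   0.6581  1.9215 -0.1357  1.07   -0.3477] zaxis [-0.001   0.0001 -1.    ]
scene7 (0.052, 0.097) 419 best (np.int64(197), np.int64(199), np.float64(4.0)) fit deg 3.3756142723996145 dist 0.012109464288783322 rms 0.0010009372624749221 n 223
scene7 (0.052, 0.075) 162 best (np.int64(106), np.int64(106), np.float64(4.0)) fit deg 2.8062422793555797 dist 0.01204776640677426 rms 0.0008981189635747451 n 109
scene7 (0.075, 0.097) 257 best (np.int64(97), np.int64(99), np.float64(2.0)) fit deg 2.626356869748529 dist 0.01218533929327711 rms 0.0009897007381438115 n 112
axis scene7 (-0.06, 0.0) 300 [-0.0009  0.0731]
axis scene7 (0.0, 0.046) 312 [-0.0008  0.0729]
side7 (0.052, 0.097) 277 best (np.int64(67), np.int64(91), np.float64(3.0000000000000004)) fit deg 2.3783820097021806 dist 0.012051722071028836 rms 0.001225650846877659 n 128
side7 (0.052, 0.075) 124 best (np.int64(26), np.int64(40), np.float64(9.0)) fit deg 5.28884346166982 dist 0.012027710537591722 rms 0.0012405082224109752 n 59
side7 (0.075, 0.097) 153 best (np.int64(43), np.int64(51), np.float64(2.0)) fit deg 0.5936808271932829 dist 0.012029123146779059 rms 0.0011586279988786013 n 66
axis side7 (-0.06, 0.0) 171 [0.0009 0.0732]
axis side7 (0.0, 0.046) 210 [0.0006 0.073 ]
```

View pics/z7.png

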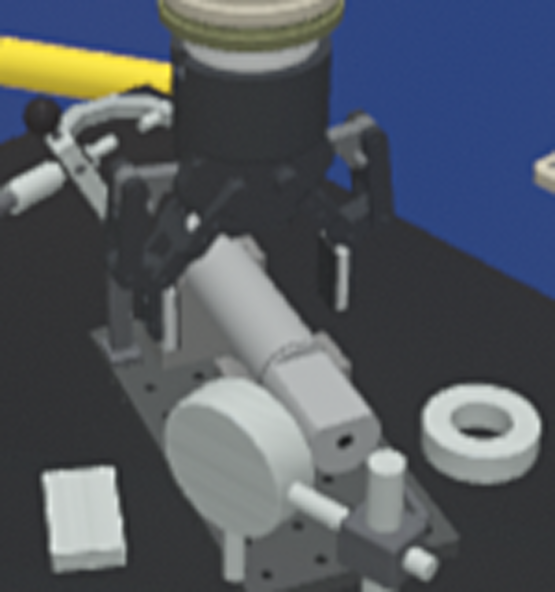

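Request:
send_rows([
  [[0, 0, -0.02], 0],
  [[0, 0, -0.05], 0],
  [[0, 0, -0.085], 0],
  [[0, 0, -0.12], 0],
  [[0, 0, -0.14], 0],
  [[0, 0, -0.14], 0],
  [[0, 0, -0.14], 0],
  [[0, 0, -0.14], 0],
])

```text
clock: 17.75
position: [0.5109, 0.0181, 0.2618]
ee_rot: [0.985, -0.172, -0.001, 0.0]
ft_force: [1.0, -0.2, 0.9]
grip_width: 1.002
```

```bash
python3 - <<'E'
from fit import *
st()
grab('wrist','wrist8');grab('scene','scene8')
axisfit('wrist8');flat('wrist8',.0746,.0008);flat('scene8',.073,-.0008)
im,F=fixcloud('wrist8')
m=(abs(F[...,0])<.011)&(F[...,1]>.053)&(F[...,1]<.096)&(F[...,2]>.08)&(F[...,2]<.094)
q=F[m];A=np.c_[q[:,0],q[:,1],np.ones(len(q))];s=np.linalg.lstsq(A,q[:,2],rcond=None)[0];print('plane slope x deg',np.degrees(np.arctan(-s[0])),'y',s[1],'n',len(q))
m=(F[...,0]>.035)&(F[...,2]>.03)&(F[...,2]<.22)&(F[...,0]<.13)&(abs(F[...,1]+.086)<.025)
q=F[m];print(len(q),q.min(0),q.max(0))
E
```

```text
t 17.75 fix [-0.0001 -0.0183  0.1918] yaw err to FY 1.5702672315560011 F [0.9912 0.1059 0.9291] grip 1.0017537166481978 q [-0.761   0.0514  0.6674  1.7403 -0.0322  1.3625 -0.4327] zaxis [-0.0015 -0.0005 -1.    ]
axis wrist8 (-0.098, -0.06) 2560 [0.0008 0.0746]
axis wrist8 (-0.06, 0.0) 4737 [0.0008 0.0746]
axis wrist8 (0.0, 0.046) 4348 [0.0008 0.0746]
wrist8 (0.052, 0.097) 5126 best (np.int64(3518), np.int64(3522), np.float64(3.0000000000000004)) fit deg 3.304270082795864 dist 0.012071962644710593 rms 0.0006916073290538267 n 3413
wrist8 (0.052, 0.075) 2509 best (np.int64(1737), np.int64(1737), np.float64(3.0000000000000004)) fit deg 3.304618888160924 dist 0.012088138163226143 rms 0.0006877474726020381 n 1672
wrist8 (0.075, 0.097) 2617 best (np.int64(1792), np.int64(1796), np.float64(4.0)) fit deg 3.3602130956113827 dist 0.012055794038770336 rms 0.000698100088150684 n 1749
scene8 (0.052, 0.097) 408 best (np.int64(183), np.int64(191), np.float64(4.0)) fit deg 3.5267175981896113 dist 0.012255613847901302 rms 0.0009438758110211539 n 213
scene8 (0.052, 0.075) 161 best (np.int64(81), np.int64(89), np.float64(3.0000000000000004)) fit deg 3.82539283856319 dist 0.012406346745490602 rms 0.0008894781077299678 n 98
scene8 (0.075, 0.097) 247 best (np.int64(103), np.int64(105), np.float64(4.0)) fit deg 3.0872743639709963 dist 0.012094853844415164 rms 0.000947323758668809 n 114
plane slope x deg 3.220785169156394 y -0.001036611436585691 n 3136
3419 [ 0.0386 -0.0954  0.0301] [ 0.0737 -0.0733  0.1597]
```

View pics/wrist8.png

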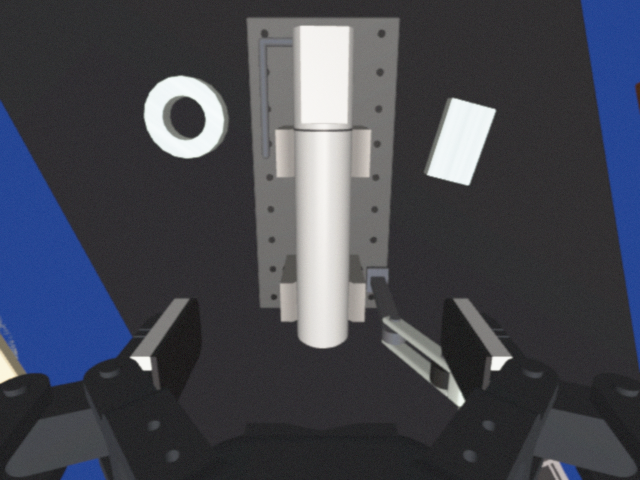

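Flat is at 3.3° (limit about 6.9°), with the wrist and scene views agreeing. The shaft is seated and released, and the hold-down arm is still open at about 2.0. Next I'll go behind the knob with the fingers shut.

Request:
send_rows([
  [[0, 0, -0.03], 0],
  [[0.02, 0.01, -0.04], 0],
  [[0.06, 0.03, -0.04], 0],
  [[0.1, 0.05, -0.04], 0],
  [[0.135, 0.066, -0.035], 0],
  [[0.135, 0.066, 0.0], 0],
  [[0.135, 0.066, 0.025], 0],
  [[0.135, 0.066, 0.025], 0],
], hand=0)

```text
clock: 18.85
position: [0.6151, -0.0892, 0.2357]
ee_rot: [0.985, -0.172, -0.002, 0.0]
ft_force: [0.1, -0.1, 1.0]
grip_width: 0.002
```

```bash
python3 - <<'E'
from fit import *
st()
grab('scene','scene9')
im=load('scene9')[0]; cv2.imwrite('pics/z9.png',cv2.resize(im[130:300,240:400,::-1],None,fx=3.5,fy=3.5,interpolation=cv2.INTER_CUBIC))
E
```

```text
t 18.85 fix [ 0.1343 -0.084   0.1657] yaw err to FY 1.5701421059959038 F [ 0.084  -0.0578  0.992 ] grip 0.0018013978610455666 q [-0.5033  0.3894  0.7592  1.4956 -0.2692  1.368  -0.0712] zaxis [-0.0039 -0.     -1.    ]
```

View pics/z9.png

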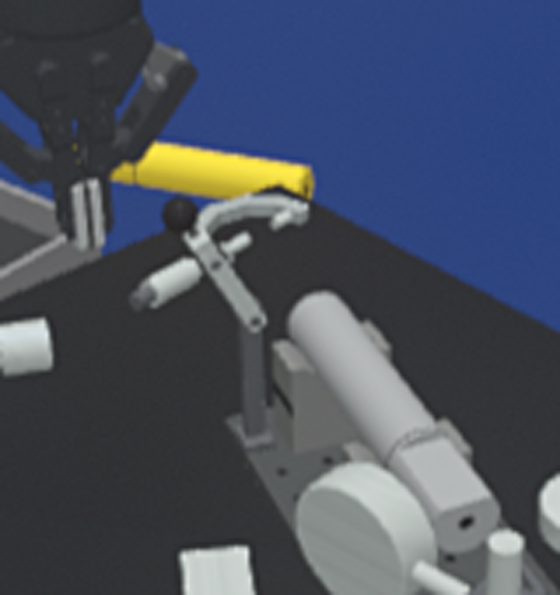

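Request:
send_rows([
  [[-0.01, 0, 0.008], 0],
  [[-0.02, 0, 0.009], 0],
  [[-0.028, 0, 0.009], 0],
  [[-0.036, 0, 0.009], 0],
  [[-0.043, 0, 0.009], 0],
  [[-0.05, 0, 0.009], 0],
  [[-0.057, 0, 0.009], 0],
  [[-0.064, 0, 0.009], 0],
])

```text
clock: 19.9
position: [0.5552, -0.0677, 0.2286]
ee_rot: [0.985, -0.172, -0.0, -0.0]
ft_force: [1.4, -0.3, 0.3]
grip_width: -0.003
```

```bash
python3 - <<'E'
from fit import *
st()
grab('scene','scene10')
im=load('scene10')[0]; cv2.imwrite('pics/z10.png',cv2.resize(im[130:300,240:400,::-1],None,fx=3.5,fy=3.5,interpolation=cv2.INTER_CUBIC))
E
```

```text
t 19.9 fix [ 0.0707 -0.0841  0.1586] yaw err to FY 1.5701867123009008 F [1.4357 0.2443 0.2712] grip -0.0025943617300167106 q [-0.623   0.2226  0.7729  1.6769 -0.1604  1.3078 -0.1654] zaxis [-0.0005  0.0001 -1.    ]
```

View pics/z10.png

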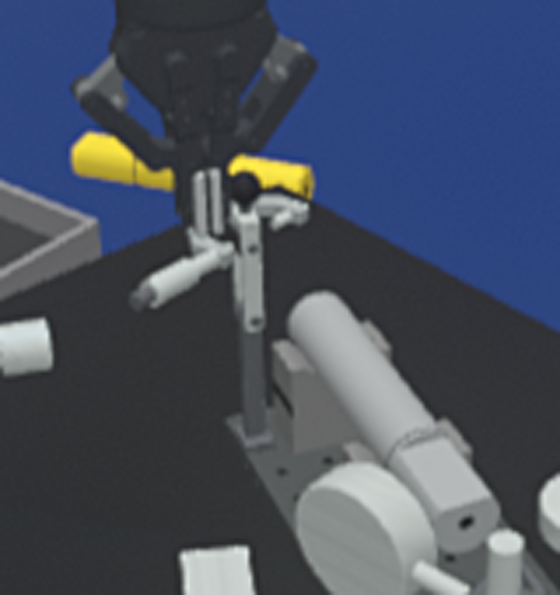

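Request:
send_rows([
  [[-0.007, 0, 0], 0],
  [[-0.014, 0, 0], 0],
  [[-0.02, 0, 0], 0],
  [[-0.026, 0, 0], 0],
  [[-0.032, 0, 0], 0],
  [[-0.038, 0, 0], 0],
  [[-0.042, 0, 0], 0],
  [[-0.044, 0, 0], 0],
])

```text
clock: 20.95
position: [0.5142, -0.0529, 0.2288]
ee_rot: [0.985, -0.172, 0.0, -0.0]
ft_force: [-0.3, -0.0, -0.3]
grip_width: -0.002
```

```bash
python3 - <<'E'
from fit import *
st()
grab('scene','scene11')
im=load('scene11')[0]; cv2.imwrite('pics/z11.png',cv2.resize(im[130:300,240:400,::-1],None,fx=3.5,fy=3.5,interpolation=cv2.INTER_CUBIC))
E
```

```text
t 20.95 fix [ 0.0271 -0.084   0.1588] yaw err to FY 1.5701094606032768 F [-0.2783 -0.137  -0.2684] grip -0.0023336525417291675 q [-0.6939  0.0936  0.7612  1.7814 -0.0674  1.2929 -0.2613] zaxis [ 0.0001  0.0003 -1.    ]
```

View pics/z11.png

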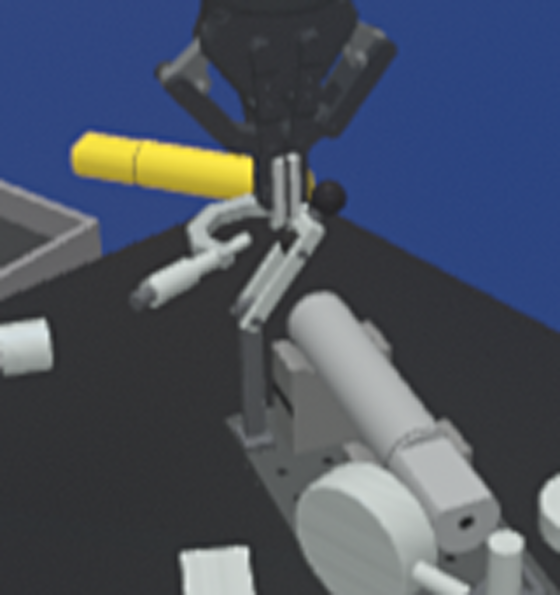

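Request:
send_rows([
  [[0.005, 0, -0.01], 0],
  [[0.01, 0, -0.04], 0],
  [[0.01, 0, -0.08], 0],
  [[0.01, 0, -0.1], 0],
  [[0.01, 0, -0.1], 0],
  [[0.01, 0, -0.1], 0],
  [[0.01, 0, -0.1], 0],
  [[0.01, 0, -0.1], 0],
])

```text
clock: 22.0
position: [0.5236, -0.0564, 0.3282]
ee_rot: [0.985, -0.172, -0.0, 0.0]
ft_force: [-0.2, 0.7, -0.7]
grip_width: -0.001
```

Request:
send_rows([
  [[0, 0, 0], 0],
  [[0, 0, 0], 0],
  [[0, 0, 0], 0],
  [[0, 0, 0], 0],
  [[0, 0, 0], 0],
  [[0, 0, 0], 0],
  [[0, 0, 0], 0],
  [[0, 0, 0], 0],
])

```text
clock: 23.0
position: [0.5239, -0.0564, 0.3288]
ee_rot: [0.985, -0.172, 0.0, -0.0]
ft_force: [-0.3, -0.7, -0.1]
grip_width: -0.002
```

```bash
python3 - <<'E'
from fit import *
st()
grab('scene','scene12')
im=load('scene12')[0]; cv2.imwrite('pics/z12.png',cv2.resize(im[150:320,260:420,::-1],None,fx=3.5,fy=3.5,interpolation=cv2.INTER_CUBIC))
flat('scene12',.073,-.0008);axisfit('scene12')
E
```

```text
t 23.0 fix [ 0.0373 -0.0841  0.2588] yaw err to FY 1.570232368546266 F [-0.0812 -0.7662 -0.0963] grip -0.0022307228984274896 q [-0.6973  0.0701  0.7691  1.5918 -0.0489  1.4994 -0.271 ] zaxis [ 0.      0.0001 -1.    ]
scene12 (0.052, 0.097) 411 best (np.int64(201), np.int64(201), np.float64(3.0000000000000004)) fit deg 3.3768427072944873 dist 0.012101495850343607 rms 0.000932151103871688 n 221
scene12 (0.052, 0.075) 169 best (np.int64(101), np.int64(101), np.float64(3.0000000000000004)) fit deg 3.5476059660657313 dist 0.012200900297053403 rms 0.0009065781345932565 n 109
scene12 (0.075, 0.097) 242 best (np.int64(100), np.int64(100), np.float64(3.0000000000000004)) fit deg 3.3016556113269195 dist 0.012006226861123558 rms 0.0009504346286587028 n 112
axis scene12 (-0.098, -0.06) 214 [-0.0022  0.0758]
axis scene12 (-0.06, 0.0) 323 [-0.0008  0.073 ]
axis scene12 (0.0, 0.046) 310 [-0.0008  0.0729]
```

View pics/z12.png

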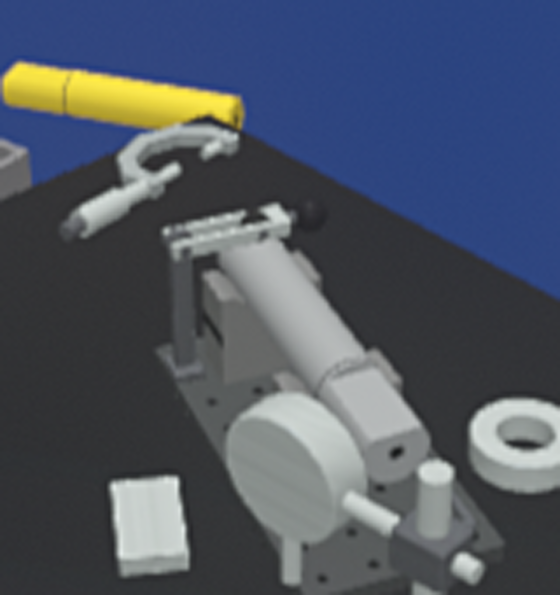

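Request:
send_rows([
  [[0, 0, -0.02], 0],
  [[0, 0, -0.04], 0],
  [[0, 0, -0.04], 0],
  [[0, 0, -0.04], 0],
  [[0, 0, -0.04], 0],
  [[0, 0, -0.04], 0],
  [[0, 0, -0.04], 0],
  [[0, 0, -0.04], 0],
])

```text
clock: 24.05
position: [0.5238, -0.0564, 0.3687]
ee_rot: [0.985, -0.172, -0.0, -0.0]
ft_force: [-0.1, 0.5, -0.3]
grip_width: -0.001
```

```bash
python3 - <<'E'
from fit import *
st()
for n in ['scene','side','wrist']:
    grab(n,n+'13'); flat(n+'13',*((.0746,.0008) if n=='wrist' else (.073,-.0008 if n=='scene' else .0008)))
    im,F=fixcloud(n+'13')
    dk=(im.max(-1)<70)&(F[...,2]>.085)&(F[...,2]<.13)&(abs(F[...,0]+.03)<.03)&(abs(F[...,1]+.086)<.03); q=F[dk]
    print('knob',len(q),q.mean(0) if len(q) else 0,q.max(0) if len(q) else 0)
    m=(F[...,2]>.1)&(F[...,2]<.12)&(F[...,0]<.05)&(F[...,0]>-.015)&(abs(F[...,1]+.086)<.02)&(im.max(-1)>90);q=F[m]
    if len(q)>9: s=np.polyfit(q[:,0],q[:,2],1);print('arm top slope',s,len(q))
    for k in ('0','13'):
        if n=='wrist' and k=='0':k='8'
        im,F=fixcloud(n+k);m=(abs(F[...,0])<.008)&(F[...,2]>.08)&(F[...,2]<.096)&(F[...,1]>.05);print(k,'end y',np.percentile(F[m][:,1],99) if m.sum() else 0)
E
```

```text
t 24.05 fix [ 0.0373 -0.0841  0.2987] yaw err to FY 1.5702284349790716 F [-0.2815  0.3916 -0.2732] grip -0.0005462523160409311 q [-0.6982  0.0665  0.7715  1.513  -0.0464  1.5809 -0.2732] zaxis [-0.0001  0.0001 -1.    ]
scene13 (0.052, 0.097) 415 best (np.int64(200), np.int64(202), np.float64(3.0000000000000004)) fit deg 3.3175883389295096 dist 0.01211575958731922 rms 0.0009161193501329521 n 219
scene13 (0.052, 0.075) 166 best (np.int64(100), np.int64(102), np.float64(3.0000000000000004)) fit deg 2.8718355853685726 dist 0.012057739682277047 rms 0.0008395660811902775 n 108
scene13 (0.075, 0.097) 249 best (np.int64(101), np.int64(101), np.float64(4.0)) fit deg 3.5669157540769625 dist 0.012159903482952934 rms 0.0009679710509206222 n 109
knob 82 [-0.0289 -0.0802  0.1024] [-0.0003 -0.0734  0.1094]
arm top slope [0.002  0.1033] 169
0 end y 0.09961985643065509
13 end y 0.09862933515808904
side13 (0.052, 0.097) 275 best (np.int64(62), np.int64(78), np.float64(3.0000000000000004)) fit deg 0.933181927158383 dist 0.012213530953678383 rms 0.0012583519137789902 n 120
side13 (0.052, 0.075) 116 best
[... 273 characters left out ...]
5422 rms 0.001275396363615154 n 61
knob 47 [-0.0322 -0.081   0.1035] [-0.0002 -0.0749  0.1119]
arm top slope [0.0033 0.1039] 122
0 end y 0.10011959825990781
13 end y 0.09951205173529773
wrist13 (0.052, 0.097) 1060 best (np.int64(671), np.int64(671), np.float64(3.0000000000000004)) fit deg 3.3793587066682296 dist 0.012082134048645164 rms 0.0008214361896716208 n 686
wrist13 (0.052, 0.075) 1060 best (np.int64(671), np.int64(671), np.float64(3.0000000000000004)) fit deg 3.3793587066682296 dist 0.012082134048645164 rms 0.0008214361896716208 n 686
knob 460 [-0.0269 -0.0835  0.1073] [-0.     -0.075   0.1113]
arm top slope [0.0061 0.1053] 1190
8 end y 0.09722631390090283
13 end y 0.06844043258478251
```

View pics/wrist13.png

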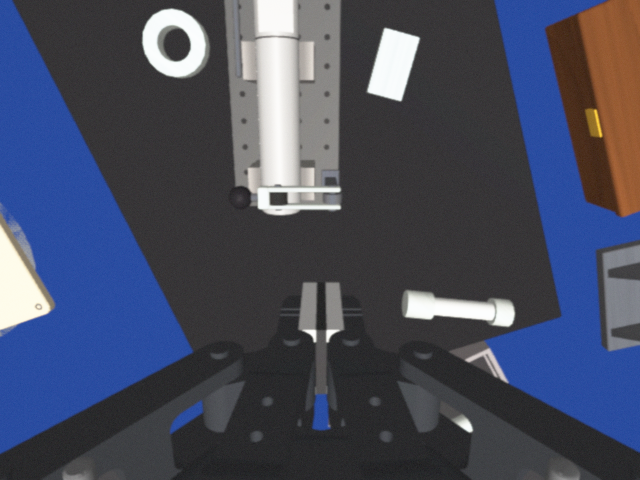

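```bash
python3 -c "
from workcell import manip
print(manip.hand_in())"
```

```text
the job is handed in; nothing more can be done
None
```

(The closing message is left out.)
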